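# Set two dust-port dampers to their marked opening

### The job

Set both dust-port dampers to their marked opening: push the post on each lever gently round its arc, without gripping it, until the lever's pointer lines up with the one long mark on that damper's scale, and leave it there. The dampers only stand on the table, so do not shift, tip or lift them, and leave the other things where they are.

Things in the scene. Friction and masses are not known exactly. Their poses are not given: they have to be found in the camera images.
- wide_base: damper with the wide spigot 80 mm across and 48 mm tall in its middle: round grey cast base 130 mm across, 2.5 kg, standing loose on the table. Origin at the centre of its underside, z up. A black ring (100 mm across, top at 33 mm) turns round the spigot and carries the lever; an aluminium scale plate (arc from 52 to 108 mm radius, top at 20 mm, 83 degrees to each side of its long mark) is clamped to the base, at an angle that differs from job to job
- wide_axis (a point): point on the vertical turning axis of the wide damper's ring, 26 mm above the table
- wide_post (a point): top centre of the upright square black post (14x14 mm, its faces along and across the lever, from 31 mm to 82 mm above the table) on the wide damper's lever, 70 mm from the axis; this is what is pushed. The point's x axis points outward along the lever. The lever turns freely 77 degrees to each side of the base's own x axis, needs about 2 N at the post and stays where it is left; it has no spring
- wide_pointer (a point): tip of the steel pointer that ends the wide damper's lever, 84 mm from the axis on the same radius as the post, 26 mm above the table. Its x axis points outward along the lever, y across it
- wide_mark (a point): inner end of the long black mark (18 mm long, 3 mm wide, radial) on the wide damper's scale, 86 mm from the axis, 20 mm above the table; the other marks, every 10 degrees, are only 7 mm long and thinner. x points outward along the mark. The plate is clamped fast and stays put
- wide_post_left: +y half of the wide damper's post (14 mm along the lever, 6 mm across it, 51 mm tall, fixed to the lever; a 2 mm groove parts the halves); origin at its centre, 56 mm above the table and 4 mm to the +y side of the lever's middle
- wide_post_right: -y half of the wide damper's post (14 mm along the lever, 6 mm across it, 51 mm tall, fixed to the lever; a 2 mm groove parts the halves); origin at its centre, 56 mm above the table and 4 mm to the -y side of the lever's middle
- narrow_base: damper with the narrow spigot 56 mm across and 58 mm tall in its middle: round grey cast base 130 mm across, 2.5 kg, standing loose on the table. Origin at the centre of its underside, z up. A black ring (100 mm across, top at 33 mm) turns round the spigot and carries the lever; an aluminium scale plate (arc from 52 to 108 mm radius, top at 20 mm, 83 degrees to each side of its long mark) is clamped to the base, at an angle that differs from job to job
- narrow_axis (a point): point on the vertical turning axis of the narrow damper's ring, 26 mm above the table
- narrow_post (a point): top centre of the upright square black post (14x14 mm, its faces along and across the lever, from 31 mm to 82 mm above the table) on the narrow damper's lever, 70 mm from the axis; this is what is pushed. The point's x axis points outward along the lever. The lever turns freely 77 degrees to each side of the base's own x axis, needs about 2 N at the post and stays where it is left; it has no spring
- narrow_pointer (a point): tip of the steel pointer that ends the narrow damper's lever, 84 mm from the axis on the same radius as the post, 26 mm above the table. Its x axis points outward along the lever, y across it
- narrow_mark (a point): inner end of the long black mark (18 mm long, 3 mm wide, radial) on the narrow damper's scale, 86 mm from the axis, 20 mm above the table; the other marks, every 10 degrees, are only 7 mm long and thinner. x points outward along the mark. The plate is clamped fast and stays put
- narrow_post_left: +y half of the narrow damper's post (14 mm along the lever, 6 mm across it, 51 mm tall, fixed to the lever; a 2 mm groove parts the halves); origin at its centre, 56 mm above the table and 4 mm to the +y side of the lever's middle
- narrow_post_right: -y half of the narrow damper's post (14 mm along the lever, 6 mm across it, 51 mm tall, fixed to the lever; a 2 mm groove parts the halves); origin at its centre, 56 mm above the table and 4 mm to the -y side of the lever's middle
- offcut_wedge: dark wooden offcut, 42x110x22 mm, lying flat between the dampers; loose bystander, origin at the centre of its underside
- stain_tin: squat round tin, 75 mm across, 56 mm tall; loose bystander, origin at the centre of its underside
- tape_measure: tape measure, 37x85x66 mm; loose bystander, origin at the centre of its underside
- masking_roll: roll of masking tape lying flat, 105 mm across, 25 mm tall; loose bystander, origin at the centre of its underside
- squeeze_bottle: round squeeze bottle with pointed cap, 60 mm across, 174 mm tall; loose bystander, origin at the centre of its underside
- glue_bottle: flat glue bottle with spout, 46x77x176 mm; loose bystander, origin at the centre of its underside

How it is judged:
By the outcome, as a careful person would: the job done as asked, in the order asked, and still so for the second after the job is handed in, with the robot touching nothing.
It also fails if it takes over 51 s, if anything falls off the work surface, if the arm or the gripper's body presses on something with over 40 N, if the wrist force passes 120 N, or if a joint passes its speed limit or range.

### The arm

A 7-joint arm with a two-finger parallel gripper is mounted at the origin on the work surface; the furniture and walls round the work are solid. World frame = base frame: x ahead of the robot, y to its left, z up, the work surface at z = 0. Lengths are in m, angles in rad, forces in N, time in s.
With the tool pointing down it reaches from about 0.425 to 0.875 m from the base axis. Payload 4.7 kg.
Tool frame: the origin (TCP) lies at the very end of the fingers, on their centre line; the grasp point (between the pads) lies 19 mm behind it (bot.grip_point_offset is the distance from the TCP to the grasp point, in m); z points along the fingers, y is the line along which they close (so a half turn about z gives the same grasp; the last joint's range is limited). The gripper opens to 87 mm and grips with 3 to 60 N. Pads are 19 mm wide; open, the fingers measure 117 mm over their backs; the gripper's body (75 mm by 190 mm) begins 51 mm behind the grasp point.
Start: joints at [1.269, 0.321, -0.07, 1.45, 0.023, 1.371, -0.057], TCP at [0.202, -0.618, 0.19] pointing down, gripper open.
Joint ranges: [-2.86, 2.86], [-0.3, 2.09], [-1.38, 1.24], [0.06, 2.45], [-1.56, 4.7], [0.09, 2.05], [-2.69, 2.69]. Speed limits (rad/s): [2.57, 2.57, 3.14, 3.14, 3.14, 3.14, 3.14].

### API

Orientations are given as a rotation vector (axis times angle).
In Python, from rig import bot, eoat, viewer gives the robot as it stands. The module is installed in compiled form; this text tells all that it offers. Calls block until the motion is done:
- bot.move_to(position, orientation): joint-space move of the TCP to a pose.
- bot.move_straight(position, rot=None, velocity=0.15, stop_force=None): straight line of the TCP; rot=None keeps the orientation; velocity is the mean speed in m/s. With stop_force (N) it stops when the force on the tool has changed by that much, and returns True; else False.
- bot.goto_joints(angles): joint-space move.
- eoat.move_gripper(opening): opening from 0.0 (shut) to 1.0 (fully open); the grip force is fixed at half the most; returns when the fingers have stopped.
- bot.pause(seconds).
- bot.solve_ik(position, orientation): joint angles nearest the present ones, or None.
- viewer.camera(name): name is "scene" or "top" or "wrist"; returns a dict with "color" (480x640x3 uint8, blue, green, red), "z_map" (480x640 float32, m along the optical axis (not along the pixel's ray), 0 where there is no reading), "mtx" (3x3 intrinsics, pixels), "dist_coeffs" ([k1, k2, p1, p2, k3] as OpenCV has them; the pictures are not rectified), "extrinsics" (4x4, takes a point from camera to world coordinates). Camera axes: x right, y down, z forward; pixel columns grow to the right and rows downward; lengths in m; the calibration is good to about 2 mm. A picture is of the moment at which its call begins.
A pose or a line that the arm cannot do raises bot.PlanningError and nothing moves.
- bot.job_done(): hands the job in; it is judged then, once.
Readings, each from a call of its own:
- bot.get_clock(): time.
- bot.get_joint_positions(): joint angles.
- bot.get_qd(): joint speeds.
- bot.get_tau(): joint torques, N m.
- bot.get_eef_pos(): TCP position.
- bot.get_tcp_rot(): TCP orientation.
- bot.get_force(): force on the tool from outside, world axes, zero at the start.
- bot.get_moment(): the same for the moment, N m.
- bot.get_finger_gap(): opening from 0.0 (shut) to 1.0 (fully open).
- bot.get_finger_force(): force on a finger pad.
Only numpy, scipy, OpenCV 4.12 (cv2) and the standard library are available. Lean on these libraries where they do the work, as an engineer would, in place of code of your own. Each camera call takes 0.05 s, during which the arm holds its last target. There are 200 camera calls.

## Working session

There is one attempt and no reset: what is moved stays moved. The work goes in short steps, each a Python script; the robot and the scene stay as the last script left them, time stands still between calls to the robot, and variables do not carry over. Pictures are saved under pics/ and viewed, at most 10 in all, crops included, and the job is handed in when it is done.

```bash
mkdir -p pics; python3 - <<'E'
from rig import bot,eoat,viewer
import cv2,numpy as np,pickle
for n in ("top","scene"):
    c=viewer.camera(n); pickle.dump(c,open(n+".pkl","wb")); cv2.imwrite(f"pics/{n}0.png",c["color"]); print(n,c["mtx"],c["dist_coeffs"],c["extrinsics"])
print(bot.get_clock(),bot.get_eef_pos(),bot.get_tcp_rot())
E
```

```text
top [[624.38856107   0.         319.82000974]
 [  0.         624.38856107 237.15663231]
 [  0.           0.           1.        ]] [-0.08206521  0.          0.          0.          0.        ] [[-0.04698607 -0.97439142  0.21989466  0.18935101]
 [-0.99888667  0.0467609  -0.00623184 -0.07829212]
 [-0.00421022 -0.21994266 -0.97550372  1.71364375]
 [ 0.          0.          0.          1.        ]]
scene [[618.2596919    0.         320.08633626]
 [  0.         618.2596919  230.16399599]
 [  0.           0.           1.        ]] [0.01522218 0.         0.         0.         0.        ] [[ 0.63803157 -0.50064874  0.58503551 -0.49130999]
 [-0.77000525 -0.41210934  0.48709117 -0.95380883]
 [-0.00276298 -0.76125996 -0.64844093  1.24878446]
 [ 0.          0.          0.          1.        ]]
0.1 [ 0.20166233 -0.61733317  0.18935602] [-3.10077725e+00 -4.93792434e-01  5.77194127e-04]
```

View pics/top0.png

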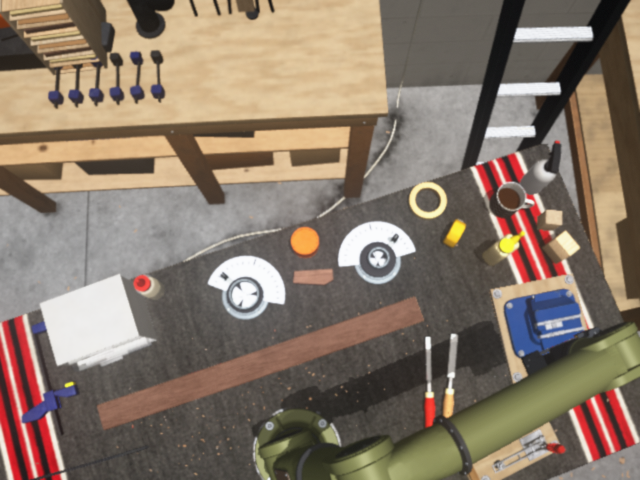

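View pics/scene0.png

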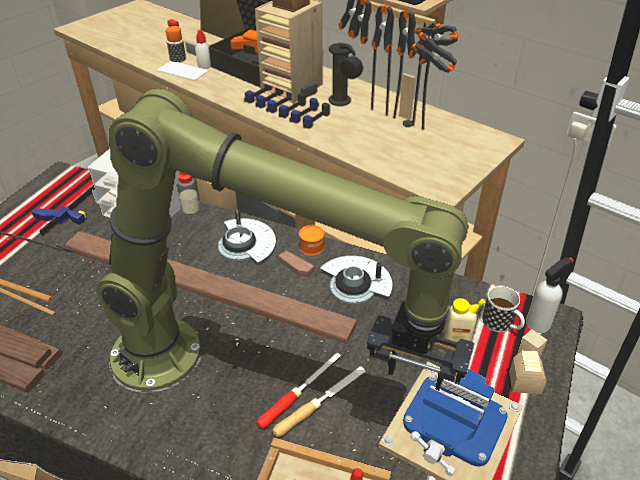

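The top view shows the two dampers at about (245,290) and (378,258), the offcut at (313,277) and the tin at (305,241). I'll enlarge the dampers next.

```bash
cat > h.py <<'E'
import numpy as np,cv2
def ray(c,uv,z):
    p=cv2.undistortPoints(np.float64(uv).reshape(-1,1,2),c["mtx"],c["dist_coeffs"])[:,0]
    d=np.c_[p,np.ones(len(p))]@c["extrinsics"][:3,:3].T; o=c["extrinsics"][:3,3]
    return o+d*((z-o[2])/d[:,2])[:,None]
def proj(c,P):
    R=c["extrinsics"][:3,:3].T; t=-R@c["extrinsics"][:3,3]
    return cv2.projectPoints(np.float64(P).reshape(-1,3),cv2.Rodrigues(R)[0],t,c["mtx"],c["dist_coeffs"])[0][:,0]
E
python3 - <<'E'
import pickle,cv2,numpy as np
from h import *
c=pickle.load(open("top.pkl","rb"));s=pickle.load(open("scene.pkl","rb"))
up=lambda i,x,y,w,h,k:cv2.resize(i[y:y+h,x:x+w],None,fx=k,fy=k,interpolation=cv2.INTER_CUBIC)
cv2.imwrite("pics/crop1.png",np.hstack([up(c["color"],200,242,100,100,4),up(c["color"],328,208,100,100,4)]))
cv2.imwrite("pics/crop2.png",np.hstack([up(s["color"],205,195,80,80,5),up(s["color"],315,240,80,80,5)]))
print(ray(c,[[245,292],[378,260],[313,277],[305,241]],0.04))
E
```

```text
[[ 0.42464417  0.11997747  0.04      ]
 [ 0.49524082 -0.24442645  0.04      ]
 [ 0.45694688 -0.06532345  0.04      ]
 [ 0.55776713 -0.04785065  0.04      ]]
```

View pics/crop1.png

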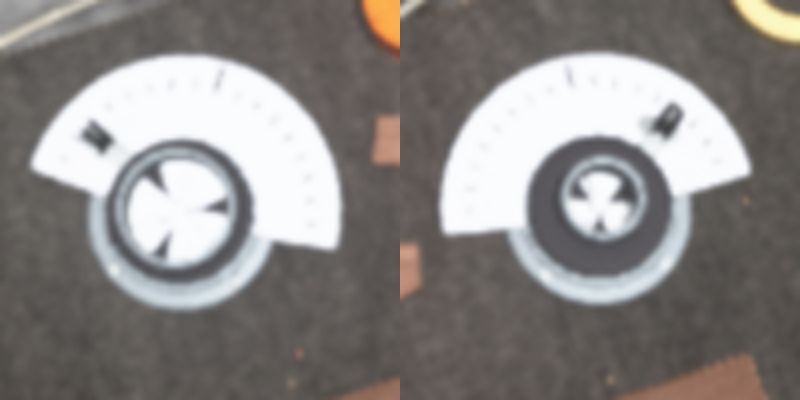

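View pics/crop2.png

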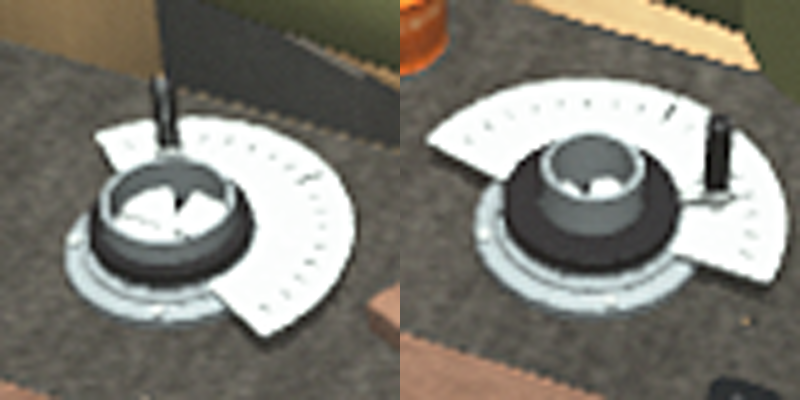

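The close-ups show the wide damper on the left: its post is at crop (95,137) and its long mark at (219,79), so it needs pushing clockwise. The narrow damper is on the right: its post is at (666,122) and its long mark at (569,75), so it needs pushing counter-clockwise.

```bash
cat >> h.py <<'E'
def measure(c,roi,mark=True,post_uv=None):
    """axis from the plate's outer arc (z=.020, r=108), mark and post angles (deg)"""
    x,y,w,h=roi; im=c["color"][y:y+h,x:x+w]; K=8
    g=cv2.resize(im,None,fx=K,fy=K,interpolation=cv2.INTER_CUBIC)
    hsv=cv2.cvtColor(g,cv2.COLOR_BGR2HSV)
    m=((hsv[...,2]>150)&(hsv[...,1]<60)).astype(np.uint8)
    cs,_=cv2.findContours(m,cv2.RETR_EXTERNAL,cv2.CHAIN_APPROX_NONE)
    k=max(cs,key=cv2.contourArea)[:,0].astype(float)
    full=lambda q:(np.asarray(q,float)+.5)/K-.5+[x,y]
    P=ray(c,full(k),.020)[:,:2]
    from scipy.optimize import least_squares
    c0=P.mean(0); best=None
    for it in range(12):   # outer arc: keep hull points near the circle
        sel=P if it==0 else P[np.abs(np.linalg.norm(P-c0,axis=1)-.108)<max(.030*.7**it,.0025)]
        if it==0: c0=P.mean(0)-[.03,0]; continue
        c0=least_squares(lambda q:np.linalg.norm(sel-q,axis=1)-.108,c0,loss="soft_l1",f_scale=.001).x
    fr=least_squares(lambda q:np.linalg.norm(sel-q[:2],axis=1)-q[2],[*c0,.108],loss="soft_l1",f_scale=.001).x
    out=dict(axis=c0,n=len(sel),free=fr)
    # polar darkness at r 95..103 on the plate: only the long mark reaches there
    gray=cv2.cvtColor(c["color"],cv2.COLOR_BGR2GRAY).astype(np.float32)
    th=np.radians(np.arange(-100,100,.25)); 
    def prof(r0,r1,z):
        v=[]
        for r in np.arange(r0,r1,.002):
            q=np.c_[c0+r*np.c_[np.cos(th),np.sin(th)],np.full(len(th),z)]
            uv=proj(c,q).astype(np.float32)
            v.append(cv2.remap(gray,uv[:,0].copy(),uv[:,1].copy(),cv2.INTER_CUBIC).ravel())
        return np.mean(v,0)
    out["prof"]=(np.degrees(th),prof(.088,.101,.020))
    # post: dark blob over plate, centroid taken at mid height .056
    B=ray(c,full(np.stack(np.meshgrid(np.arange(g.shape[1]),np.arange(g.shape[0])),-1).reshape(-1,2)),.056)[:,:2]-c0
    r=np.linalg.norm(B,axis=1).reshape(m.shape); 
    d=((hsv[...,2]<95)&(r>.056)&(r<.086)&(B[:,0].reshape(m.shape)>-.02)).astype(np.uint8)
    n,l,st,ce=cv2.connectedComponentsWithStats(d)
    out["blobs"]=[]
    for i in np.argsort(-st[1:,4])[:3]+1:
        p=ray(c,full(ce[i]),.056)[0,:2]-c0
        out["blobs"].append((int(st[i,4])/K**2,ce[i]/K+[x,y],np.linalg.norm(p),np.degrees(np.arctan2(p[1],p[0]))))
    return out
ROI=dict(wide=(200,242,95,100),narrow=(328,208,92,90))
E
python3 - <<'E'
import pickle
from h import *
c=pickle.load(open("top.pkl","rb"))
for n,r in ROI.items():
    o=measure(c,r); print(n,o["axis"],o["free"],o["n"]); a,p=o["prof"]
    loc=[(a[i],int(p[i])) for i in range(4,len(p)-4) if p[i]==p[i-4:i+5].min() and p[i]<215 and abs(a[i])<85]; print(loc)
    for b in o["blobs"]: print(b)
s=pickle.load(open("scene.pkl","rb"))
# cross-check: plate-height axes in depth: ring/plate z
for n,r in ROI.items():
    u=proj(c,[*measure(c,r)["axis"]+[.07,0],.02])[0].round().astype(int); p=ray(c,[u],0)[0]; o=c["extrinsics"][:3,3]
    d=c["z_map"][u[1],u[0]]; f=c["extrinsics"][:3,2]; print("plate z",(o+(p-o)*d/((p-o)@f))[2])
E
```

```text
wide [0.42311411 0.12237368] [0.42063821 0.12325707 0.11014514] 906
[(np.float64(77.5), 91), (np.float64(84.5), 95)]
(6.65625, array([225.50146714, 277.25997653]), np.float64(0.0647473821589625), np.float64(48.585089532638605))
(2.484375, array([215.70440252, 300.31210692]), np.float64(0.0779638104801244), np.float64(103.55383374087901))
(1.3125, array([212.73065476, 288.33035714]), np.float64(0.08462657713912555), np.float64(80.22539286629778))
narrow [ 0.50353364 -0.24426417] [ 0.50157438 -0.24455733  0.10960843] 894
[]
(46.890625, array([406.38553815, 259.14807564]), np.float64(0.07523990069517703), np.float64(-98.67443306222546))
(10.28125, array([394.27355623, 239.49145137]), np.float64(0.06371481626127942), np.float64(-45.655020281932856))
plate z 0.025681501417330166
plate z 0.023359455730497247
```

```bash
sed -i 's/prof(.088,.101,.020)/prof(.093,.102,.020)/; s/hsv\[...,2\]<95)&(r>.056)&(r<.086)/hsv[...,2]<150)\&(r>.056)\&(r<.098)/; s/>-.02)).astype/>.02)).astype/' h.py
python3 - <<'E'
import pickle
from h import *
c=pickle.load(open("top.pkl","rb"))
for n,r in ROI.items():
    o=measure(c,r); a,p=o["prof"]; print(n,(proj(c,[*o["axis"],.02])))
    k=np.abs(a)<70; base=cv2.medianBlur(p.astype(np.float32).reshape(1,-1),5)[0]
    i=np.argsort(p+1000*~k)[:1000]; 
    loc=[(a[i],int(p[i])) for i in range(12,len(p)-12) if p[i]==p[i-12:i+13].min() and abs(a[i])<70]; print(loc)
    for b in o["blobs"]: print(b)
    # expected mark at clicked pixel
print(ray(c,[[(219.5)/4-.5+200,(79.5)/4-.5+242],[169.5/4-.5+328,75.5/4-.5+208]],.02))
E
```

```text
wide [[245.02561214 293.57809136]]
[(np.float64(-69.25), 251), (np.float64(-59.00000000000001), 251), (np.float64(-49.0), 250), (np.float64(-38.25), 251), (np.float64(-27.5), 251), (np.float64(-17.5), 224), (np.float64(-6.25), 251), (np.float64(5.0), 251), (np.float64(8.75), 251), (np.float64(14.500000000000002), 251), (np.float64(23.5), 251), (np.float64(29.999999999999996), 251), (np.float64(33.25), 251), (np.float64(44.75), 250), (np.float64(54.25), 250), (np.float64(64.0), 250)]
(27.96875, array([224.50286313, 276.45321229]), np.float64(0.06828047550207311), np.float64(48.60300846021611))
(2.71875, array([209.33333333, 285.88433908]), np.float64(0.09493234256904384), np.float64(76.96961439417406))
narrow [[377.11210669 258.38696614]]
[(np.float64(-62.75), 250), (np.float64(-52.25), 250), (np.float64(-39.5), 250), (np.float64(-33.75), 251), (np.float64(-22.0), 251), (np.float64(-17.0), 251), (np.float64(-10.5), 251), (np.float64(0.0), 250), (np.float64(8.75), 226), (np.float64(19.5), 251), (np.float64(29.999999999999996), 251), (np.float64(38.5), 251), (np.float64(49.75), 251), (np.float64(60.25000000000001), 250)]
(35.453125, array([394.84728955, 238.39411635]), np.float64(0.06707980695102891), np.float64(-44.902427987469665))
[[ 0.51132811  0.09456612  0.02      ]
 [ 0.59525147 -0.23015801  0.02      ]]
```

```bash
cat > push.py <<'E'
from h import *
from rig import bot,eoat,viewer
from scipy.spatial.transform import Rotation as Rn
AX=dict(wide=np.array([.4215,.1232]),narrow=np.array([.502,-.2444]))
ZP=.046; OFF=np.degrees(np.arcsin(16.5/70))
def pose(d,fa,z,flip):   # finger centre at angle fa (deg) on the arc, tool y radial
    a=np.radians(fa); x=a+np.pi/2*(1 if not flip else -1)
    p=[*(AX[d]+.070*np.array([np.cos(a),np.sin(a)])),z]
    R=np.array([[np.cos(x),np.sin(x),0],[np.sin(x),-np.cos(x),0],[0,0,-1]]).T
    return np.array(p),Rn.from_matrix(R).as_rotvec()
def sweep(d,f0,f1,flip,v=.05,sf=6):
    n=max(1,int(np.ceil(abs(f1-f0)/6)))
    for fa in np.linspace(f0,f1,n+1)[1:]:
        p,r=pose(d,fa,ZP,flip); hit=bot.move_straight(p,r,velocity=v,stop_force=sf)
        print(round(fa,1),hit,np.round(bot.get_force(),1),round(bot.get_clock(),2))
        if hit: return False
    return True
E
python3 - <<'E'
from push import *
print(bot.get_clock())
for d,fs in (("narrow",(-68,-5)),("wide",(71,-4))):
  for fl in (0,1):
    for f in fs: print(d,fl,f,np.round(bot.solve_ik(*pose(d,f,ZP,fl)),2))
eoat.move_gripper(0.0); print(bot.get_clock())
bot.move_to(*pose("narrow",-68,.13,0)); print(bot.get_clock())
bot.move_straight(pose("narrow",-68,ZP,0)[0],velocity=.1); print(bot.get_clock(),bot.get_force())
c=viewer.camera("wrist"); cv2.imwrite("pics/w1.png",c["color"])
s=viewer.camera("scene"); cv2.imwrite("pics/s1.png",np.hstack([cv2.resize(s["color"][180:380,280:480],(400,400)),cv2.resize(c["color"],(400,400))]))
E
```

```text
0.1
narrow 0 -68 [ 0.77  0.37 -0.35  1.7   0.14  1.09 -0.8 ]
narrow 0 -5 [ 0.83  0.43 -0.57  1.67  0.25  1.12  0.1 ]
narrow 1 -68 [ 1.36  0.66 -1.18  1.68  0.64  1.24  1.99]
narrow 1 -5 [-0.43  0.59  1.07  1.71 -0.56  1.18 -2.44]
wide 0 71 [ 0.72  0.36 -1.32  1.99  0.4   1.09  0.46]
wide 0 -4 [ 0.67  0.3  -1.07  1.94  0.3   1.07 -0.6 ]
wide 1 71 [ 0.59  0.25 -1.13  1.99  0.26  1.05 -2.57]
wide 1 -4 [ 0.75  0.35 -1.17  1.94  0.36  1.09  2.5 ]
1.625
3.2833
4.275 [ 0.50555502  0.07324181 -0.43097626]
```

View pics/s1.png

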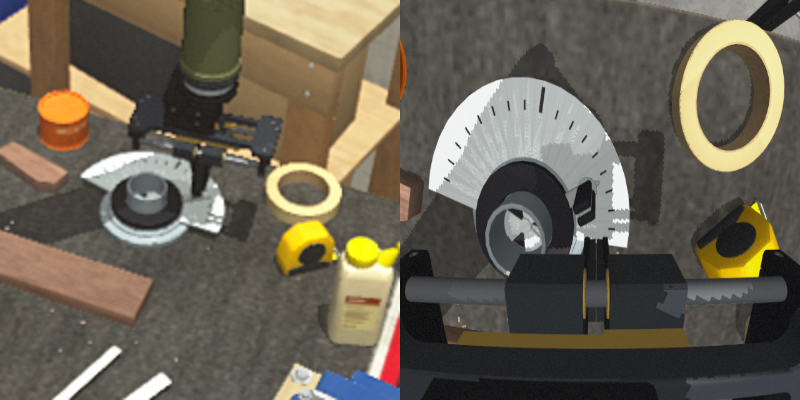

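The scene half shows the closed fingers over the plate on the outer side of the post, clear of it. The wrist half shows the plate, the long mark at (542,98), the post at (587,202) and the pointer, so the wrist camera will do for fine measurement.

```bash
python3 - <<'E'
from push import *
import pickle
print(sweep("narrow",-68,-10,0))
c=viewer.camera("wrist"); pickle.dump(c,open("w2.pkl","wb")); cv2.imwrite("pics/w2.png",c["color"]); print(bot.get_force(),bot.get_eef_pos())
E
```

```text
-62.2 False [0.  0.1 0.6] 4.67
-56.4 False [-0.3 -0.   0.4] 4.96
-50.6 False [-1.2 -0.7  0.7] 5.25
-44.8 False [-0.3 -0.6 -0.3] 5.54
-39.0 False [-0.7  0.9  0.4] 5.83
-33.2 False [-0.5 -0.6  0.4] 6.12
-27.4 False [-0.6 -0.9 -0.8] 6.42
-21.6 False [ 0.3 -0.3  0.1] 6.71
-15.8 False [-0.2 -0.2 -0.3] 7.0
-10.0 False [ 0.5 -0.  -0.1] 7.29
True
[ 0.82265837 -0.28787517 -0.2182442 ] [ 0.57081763 -0.25643915  0.04595696]
```

View pics/w2.png

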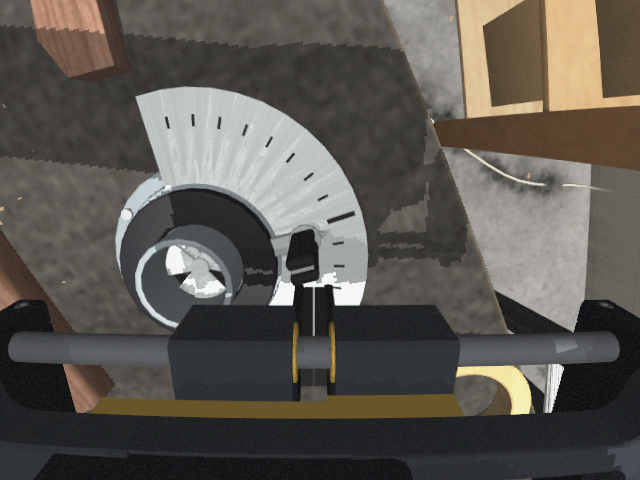

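The wrist view shows the lever about 5° short of the long mark: mark at (342,217), post at (303,256), with the finger just behind the post. I'll back off, raise the tool and measure from there.

```bash
python3 - <<'E'
from push import *
import pickle
bot.move_straight(pose("narrow",-19,ZP,0)[0],velocity=.1)
bot.move_straight(pose("narrow",-40,.17,0)[0],velocity=.2)
c=viewer.camera("wrist"); t=viewer.camera("top"); pickle.dump((c,t),open("n3.pkl","wb"))
print(bot.get_clock())
k=c["color"]; cv2.imwrite("pics/n3.png",np.hstack([cv2.resize(k,(533,400)),cv2.resize(t["color"][208:298,340:400],(267,400),interpolation=cv2.INTER_CUBIC)]))
E
```

```text
8.4833
```

View pics/n3.png

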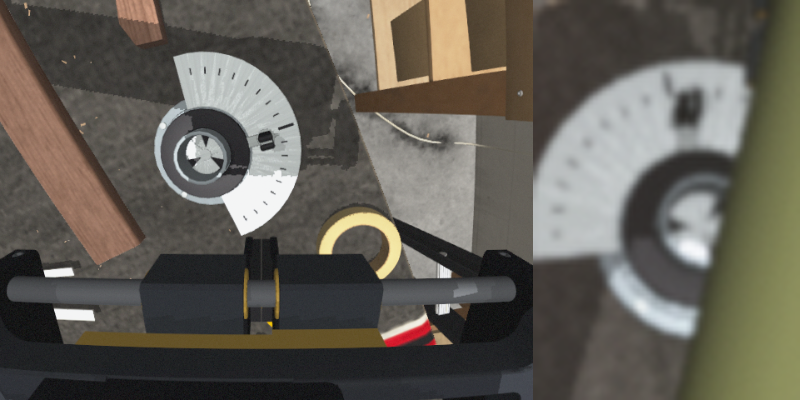

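The wrist picture (scaled) shows the whole plate, with the long mark at (285,127), the post at (266,140) and the ring centred near (205,152). I'll measure the angles by ray casting.

```bash
cat >> h.py <<'E'
def wmeasure(c,ax0,K=3):
    from scipy.optimize import least_squares
    g=cv2.resize(c["color"],None,fx=K,fy=K,interpolation=cv2.INTER_CUBIC)[:230*K]
    hsv=cv2.cvtColor(g,cv2.COLOR_BGR2HSV); V=hsv[...,2].astype(int)
    full=lambda q:(np.asarray(q,float)+.5)/K-.5
    gr=np.stack(np.meshgrid(np.arange(g.shape[1]),np.arange(g.shape[0])),-1).reshape(-1,2)
    W=lambda z:ray(c,full(gr),z)[:,:2].reshape(*V.shape,2)
    # plate outer arc
    bright=((V>125)&(hsv[...,1]<60)).astype(np.uint8); W20=W(.020)
    bright[np.linalg.norm(W20-ax0,axis=2)>.125]=0
    k=max(cv2.findContours(bright,0,cv2.CHAIN_APPROX_NONE)[0],key=cv2.contourArea)[:,0].astype(float)
    P=ray(c,full(k),.020)[:,:2]; a=ax0.copy()
    for tol in (.012,.006,.003,.002):
        s=P[np.abs(np.linalg.norm(P-a,axis=1)-.108)<tol]
        a=least_squares(lambda q:np.linalg.norm(s-q,axis=1)-.108,a,loss="soft_l1",f_scale=.001).x
    f=least_squares(lambda q:np.linalg.norm(s-q[:2],axis=1)-q[2],[*a,.108],loss="soft_l1",f_scale=.001).x
    def blobs(mask,z,amin):
        n,l,st,ce=cv2.connectedComponentsWithStats(mask.astype(np.uint8)); o=[]
        for i in range(1,n):
            if st[i,4]<amin: continue
            p=ray(c,full(ce[i]),z)[0,:2]-a
            o.append((int(st[i,4]),full(ce[i]).round(1).tolist(),round(1e3*np.linalg.norm(p),1),round(np.degrees(np.arctan2(p[1],p[0])),2)))
        return sorted(o,reverse=True)
    r=np.linalg.norm(W20-a,axis=2)
    loc=cv2.blur(V.astype(np.float32),(15*K,15*K))
    marks=blobs((V<100)&(r>.084)&(r<.1055),.020,20)
    r=np.linalg.norm(W(.056)-a,axis=2)
    post=blobs((V<70)&(r>.054)&(r<.088),.056,200)
    ring=None; r33=np.linalg.norm(W(.033)-a,axis=2)
    dk=((V<90)&(r33<.056)).astype(np.uint8); kk=max(cv2.findContours(dk,0,cv2.CHAIN_APPROX_NONE)[0],key=cv2.contourArea)[:,0].astype(float)
    Q=ray(c,full(kk),.033)[:,:2]; b=a.copy()
    for tol in (.006,.003,.002):
        s2=Q[np.abs(np.linalg.norm(Q-b,axis=1)-.05)<tol]
        b=least_squares(lambda q:np.linalg.norm(s2-q,axis=1)-.05,b,loss="soft_l1",f_scale=.001).x
    return dict(axis=a.round(4),free=f.round(4),n=len(s),ring=b.round(4),n2=len(s2),marks=marks[:6],post=post[:3])
E
python3 - <<'E'
import pickle
from h import *
c,t=pickle.load(open("n3.pkl","rb"))
for k,v in wmeasure(c,np.array([.502,-.2444])).items(): print(k,v)
E
```

```text
axis [ 0.4998 -0.2419]
free [ 0.4996 -0.242   0.1082]
n 773
ring [ 0.5005 -0.2421]
n2 750
marks [(32869, [168.3, 145.0], np.float64(82.3), np.float64(143.26)), (499, [342.8, 151.3], np.float64(94.8), np.float64(8.61)), (99, [245.6, 84.1], np.float64(89.4), np.float64(78.71)), (85, [309.6, 109.6], np.float64(89.5), np.float64(38.69)), (81, [295.4, 99.1], np.float64(89.3), np.float64(48.7)), (71, [340.6, 169.7], np.float64(89.2), np.float64(-1.4))]
post [(12736, [195.7, 107.5], np.float64(75.3), np.float64(106.3)), (2599, [319.2, 168.2], np.float64(69.8), np.float64(4.99))]
```

```bash
python3 - <<'E'
from push import *
import pickle
bot.move_straight(pose("narrow",-20,ZP,0)[0],pose("narrow",-20,ZP,0)[1],velocity=.2)
print(sweep("narrow",-20,-10,0)); print(sweep("narrow",-10,-6.4,0,v=.02))
bot.pause(.2)
bot.move_straight(pose("narrow",-19,ZP,0)[0],velocity=.1)
bot.move_straight(*pose("narrow",-40,.17,0),velocity=.2)
c=viewer.camera("wrist"); pickle.dump(c,open("n4.pkl","wb")); print(bot.get_clock())
o=wmeasure(c,np.array([.500,-.242]))
for k,v in o.items(): print(k,v)
E
```

```text
-15.0 False [0.2 0.4 0.4] 9.54
-10.0 False [-0.4  0.5 -1.2] 9.82
True
-6.4 False [-0.7 -1.3  1. ] 10.18
True
11.5167
axis [ 0.4998 -0.2419]
free [ 0.4995 -0.2421  0.1083]
n 783
ring [ 0.5008 -0.2422]
n2 500
marks [(12225, [151.1, 182.1], np.float64(93.5), np.float64(115.65)), (1459, [146.8, 223.8], np.float64(94.8), np.float64(141.78)), (491, [303.7, 146.2], np.float64(94.9), np.float64(8.67)), (92, [220.7, 127.5], np.float64(89.4), np.float64(58.76)), (92, [177.3, 148.5], np.float64(89.6), np.float64(88.77)), (88, [326.9, 192.1], np.float64(89.3), np.float64(-21.44))]
post [(11110, [160.7, 180.1], np.float64(74.9), np.float64(103.18)), (1413, [279.9, 168.7], np.float64(69.3), np.float64(11.16)), (1372, [287.3, 175.5], np.float64(69.2), np.float64(4.22))]
```

```bash
python3 - <<'E'
import pickle
from h import *
c=pickle.load(open("n4.pkl","rb")); x,y=235,115
g=cv2.resize(c["color"][y:y+90,x:x+120],None,fx=6.5,fy=6.5,interpolation=cv2.INTER_CUBIC)
cv2.imwrite("pics/n4.png",g)
E
```

```text
(no output)
```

View pics/n4.png

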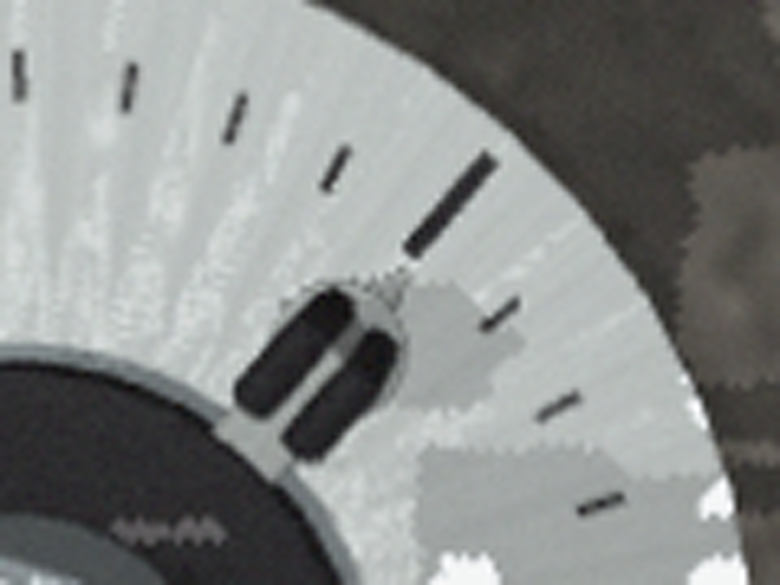

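The crop shows the pointer tip at about (406,269), just in front of the mark's inner end at (413,250), so they are nearly lined up. I'll turn these pixels into angles.

```bash
python3 - <<'E'
import pickle
from h import *
c=pickle.load(open("n4.pkl","rb"))
f=lambda q:(np.array(q)+.5)/6.5-.5+[235,115]
for ax in ([.4998,-.2419],[.5005,-.2421]):
  for n,q,z in (("tip",(406,269),.026),("in",(413,250),.02),("out",(490,158),.02),("lever root",(254,446),.031),("groove",(332,352),.082),("groove bottom",(344,345),.056)):
    p=ray(c,[f(q)],z)[0,:2]-ax; print(n,round(1e3*np.linalg.norm(p),1),round(np.degrees(np.arctan2(p[1],p[0])),2))
E
```

```text
tip 84.5 7.86
in 86.7 8.51
out 103.7 8.63
lever root 52.0 7.57
groove 75.6 8.25
groove bottom 74.1 7.69
tip 83.9 8.06
in 86.1 8.71
out 103.0 8.8
lever root 51.3 7.89
groove 74.9 8.48
groove bottom 73.5 7.91
```

Lever is at about 7.8° and the mark at 8.6°. I'll nudge it about 0.8° more, re-measure, then start the wide damper.

```bash
python3 - <<'E'
from push import *
import pickle
c=pickle.load(open("top.pkl","rb")); print("bottle cap",ray(c,[[146,287]],.16))
bot.move_straight(*pose("narrow",-20,ZP,0),velocity=.2)
print(sweep("narrow",-20,-8,0)); print(sweep("narrow",-8,-5.6,0,v=.02))
bot.pause(.2)
bot.move_straight(pose("narrow",-19,ZP,0)[0],velocity=.1)
bot.move_straight(*pose("narrow",-40,.17,0),velocity=.2)
c=viewer.camera("wrist"); pickle.dump(c,open("n5.pkl","wb")); print(bot.get_clock())
for k,v in wmeasure(c,np.array([.500,-.242])).items(): print(k,v)
bot.move_to(*pose("wide",71,.17,0)); print(bot.get_clock(),bot.get_joint_positions())
bot.move_straight(pose("wide",71,ZP,0)[0],velocity=.12); print(bot.get_clock(),bot.get_force())
print(sweep("wide",71,-17.5+OFF+5,0))
bot.move_straight(pose("wide",7,ZP,0)[0]+[0,.012,0],velocity=.1)
bot.move_straight(pose("wide",7,.17,0)[0]+[0,.012,0],velocity=.2)
bot.move_to(*pose("wide",-65,.17,0))
c=viewer.camera("wrist"); pickle.dump(c,open("d1.pkl","wb")); print(bot.get_clock())
for k,v in wmeasure(c,AX["wide"]).items(): print(k,v)
E
```

```text
bottle cap [[0.43169464 0.35640708 0.16      ]]
-14.0 False [ 0.1 -0.3 -0.2] 12.6
-8.0 False [-0.3 -0.2  0.8] 12.9
True
-5.6 False [-0.9 -1.5  0.7] 13.2
True
14.55
axis [ 0.4998 -0.2419]
free [ 0.4995 -0.2421  0.1083]
n 782
ring [ 0.5008 -0.2422]
n2 502
marks [(12145, [151.0, 181.9], np.float64(93.5), np.float64(115.52)), (1368, [147.5, 223.8], np.float64(94.0), np.float64(141.86)), (494, [303.6, 146.2], np.float64(94.8), np.float64(8.66)), (96, [220.7, 127.4], np.float64(89.4), np.float64(58.75)), (87, [326.8, 192.0], np.float64(89.3), np.float64(-21.42)), (81, [177.4, 148.8], np.float64(89.2), np.float64(88.79))]
post [(11069, [160.6, 180.1], np.float64(74.9), np.float64(103.17)), (1410, [279.0, 168.1], np.float64(69.2), np.float64(11.84)), (1386, [286.5, 174.7], np.float64(69.3), np.float64(4.93))]
16.3417 [ 0.61706773  0.01932362 -1.06710943  1.85027856  0.01760894  1.28184294
  0.78190944]
17.525 [ 0.22184703 -0.20584649 -0.17923653]
65.2 False [-0.1 -0.2 -0.7] 17.82
59.4 False [-0.2 -0.7 -0.7] 18.11
53.5 False [-0.1 -0.1  0.2] 18.4
47.7 False [-0.8  0.7  0.2] 18.69
41.9 False [-0.3  1.1 -0.4] 18.98
36.1 False [-1.3 -0.3  0.4] 19.27
30.2 False [-0.3 -0.6 -0.3] 19.57
24.4 False [0.8 0.4 0.7] 19.86
18.6 False [-0.8  0.5  0.4] 20.15
12.8 False [-0.1  0.6 -0.2] 20.44
7.0 False [-0.5  0.9  0.4] 20.73
1.1 False [-0.6  0.2 -0.6] 21.02
True
23.05
axis [0.4195 0.126 ]
free [0.4188 0.126  0.1086]
n 782
ring [0.4203 0.1254]
n2 504
marks [(13875, [150.1, 190.3], np.float64(92.2), np.float64(95.67)), (533, [304.9, 147.8], np.float64(94.5), np.float64(-17.55)), (96, [222.5, 127.0], np.float64(89.5), np.float64(32.6)), (84, [312.4, 164.7], np.float64(89.3), np.float64(-27.59)), (79, [327.5, 193.8], np.float64(89.5), np.float64(-47.63)), (78, [287.6, 141.8], np.float64(89.1), np.float64(-7.51))]
post [(1438, [278.9, 168.1], np.float64(69.2), np.float64(-13.09)), (1399, [286.4, 174.6], np.float64(69.2), np.float64(-19.97))]
```

Narrow lever is at 8.4° against its mark at 8.66°, and the base hasn't moved. Wide lever is at -16.5° against -17.55°, so it needs 1° more.

```bash
python3 - <<'E'
from push import *
import pickle
a=pose("wide",7,.17,0); o=np.array([0,.012,0])
bot.move_to(a[0]+o,a[1])
bot.move_straight(pose("wide",7,ZP,0)[0]+o,velocity=.15)
bot.move_straight(*pose("wide",5,ZP,0),velocity=.05,stop_force=6)
print(sweep("wide",5,.1,0,v=.02)); bot.pause(.2)
bot.move_straight(pose("wide",7,ZP,0)[0]+o,velocity=.1)
bot.move_straight(pose("wide",7,.17,0)[0]+o,velocity=.2)
bot.move_to(*pose("wide",-65,.17,0))
c=viewer.camera("wrist"); pickle.dump(c,open("d2.pkl","wb")); print(bot.get_clock())
for k,v in wmeasure(c,AX["wide"]).items(): print(k,v)
n=pickle.load(open("n5.pkl","rb")); f=lambda c:cv2.resize(c["color"][105:205,230:330],(400,400),interpolation=cv2.INTER_CUBIC)
cv2.imwrite("pics/end.png",np.hstack([f(n),f(c)]))
E
```

```text
0.1 False [-0.2  0.4  0.6] 25.87
True
28.0917
axis [0.4195 0.126 ]
free [0.4188 0.126  0.1086]
n 785
ring [0.4203 0.1254]
n2 504
marks [(13962, [150.0, 190.2], np.float64(92.2), np.float64(95.69)), (529, [304.9, 147.7], np.float64(94.6), np.float64(-17.55)), (98, [222.4, 126.9], np.float64(89.4), np.float64(32.61)), (85, [312.3, 164.7], np.float64(89.1), np.float64(-27.59)), (79, [327.3, 193.8], np.float64(89.3), np.float64(-47.66)), (77, [287.6, 141.6], np.float64(89.2), np.float64(-7.51))]
post [(1450, [279.4, 168.5], np.float64(69.1), np.float64(-13.62)), (1389, [286.9, 175.1], np.float64(69.2), np.float64(-20.51))]
```

View pics/end.png

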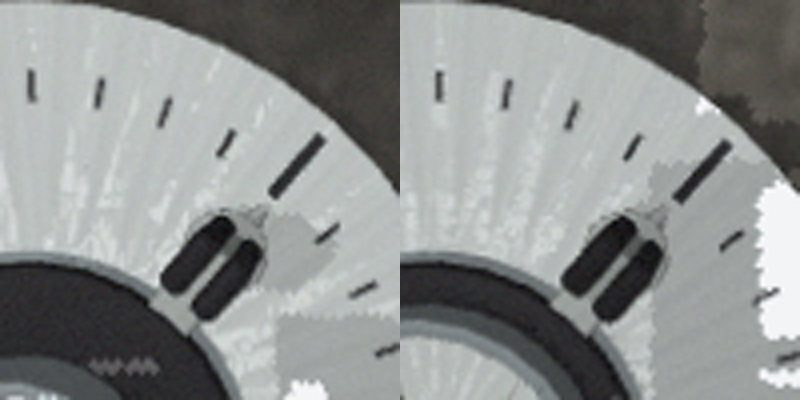

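The picture shows both pointers nearly on their long marks: narrow on the left, tip (266,207) against mark end (273,195); wide on the right, (666,207) against (678,200). The wide lever is still about 0.5° short, so I'll give it one more small nudge, check it and hand in.

```bash
python3 - <<'E'
from push import *
a=pose("wide",7,.17,0); o=np.array([0,.012,0])
bot.move_to(a[0]+o,a[1])
bot.move_straight(pose("wide",7,ZP,0)[0]+o,velocity=.15)
bot.move_straight(*pose("wide",5,ZP,0),velocity=.05,stop_force=6)
print(sweep("wide",5,-.45,0,v=.02)); bot.pause(.2)
bot.move_straight(pose("wide",7,ZP,0)[0]+o,velocity=.1)
bot.move_straight(pose("wide",7,.17,0)[0]+o,velocity=.2)
bot.move_to(*pose("wide",-65,.17,0))
c=viewer.camera("wrist"); print(bot.get_clock())
m=wmeasure(c,AX["wide"]); print(m["axis"],m["marks"][1],m["post"])
e=np.mean([p[3] for p in m["post"][:2]])-m["marks"][1][3]; print("err",e)
if len(m["post"])==2 and abs(e)<.5: bot.job_done(); print("handed in")
E
```

```text
-0.4 False [-0.5  0.   0.6] 30.95
True
33.1833
[0.4195 0.126 ] (529, [304.9, 147.7], np.float64(94.6), np.float64(-17.54)) [(1446, [280.1, 168.9], np.float64(69.2), np.float64(-14.18)), (1380, [287.4, 175.7], np.float64(69.2), np.float64(-21.07)), (205, [259.2, 176.0], np.float64(54.3), np.float64(-3.38))]
err -0.08500000000000085
```

```bash
python3 -c "
from rig import bot
bot.job_done(); print(bot.get_clock())"
```

```text
the job is handed in; nothing more can be done
the job is handed in; nothing more can be done
```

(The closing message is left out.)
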